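# Hang a lipped parts bin on the louvred bench panel

### The arm

A 7-joint arm with a two-finger parallel gripper is mounted at the origin on the work surface. World frame = base frame: x ahead of the robot, y to its left, z up, the work surface at z = 0. Lengths are in mm, angles in rad, forces in N, time in s.
With the tool pointing down it reaches from about 400 to 850 mm from the base axis. Payload 6.9 kg.
Tool frame: the origin (TCP) lies at the very end of the fingers, on their centre line; the grasp point (between the pads) lies bot.tcp_to_grasp behind it (bot.tcp_to_grasp is the distance from the TCP to the grasp point, in mm); z points along the fingers, y is the line along which they close (so a half turn about z gives the same grasp; the last joint's range is limited). The gripper opens to 85 mm and grips with 20 to 120 N. Pads are 22 mm wide; open, the fingers measure 114 mm over their backs; the gripper's body (76 mm by 85 mm) begins 54 mm behind the grasp point. The pads swing forward as they close: fully open they stand 13 mm farther back than shut.
Start: joints at [-1.19, 0.507, -0.238, 1.5, 0.126, 1.149, -0.155], TCP at [170.217, 601.363, 231.275] pointing down, gripper open.
Joint ranges: [-3.08, 3.08], [-0.24, 2.05], [-1.43, 1.35], [0, 2.5], [-1.52, 4.66], [0.17, 1.96], [-2.89, 2.89]. Speed limits (rad/s): [2.39, 2.39, 3.14, 3.14, 3.14, 3.14, 3.14].

### API

Orientations are given as a 3x3 rotation matrix whose columns are the frame's x, y, z axes.
In Python, from cell import bot, vision, job, models gives the robot as it stands.
- The arm moves only by the tool move_arm, never from a script. Its argument "targets" is text: rows parted by semicolons, each of 6 numbers parted by spaces: the shift along the tool's x, y, z scaled (see below), then the turn, a rotation vector about the tool's x, y, z scaled (see below). A call has 1 to 8 rows; each row shifts and turns the commanded pose from where the row before left it, along the tool's axes as they then stand; what a row does not reach is not made up. The controller multiplies each number of a shift by 60 mm and each number of a turn by 0.12 rad. A row lasts 1/8 s, in which the tool goes at most 62.5 mm and 10.7 degrees, less where a joint would pass 70% of its speed; a pose out of reach is approached as far as the arm can. A call with a number of a shift or a turn outside -1 to 1 is refused whole. A call with a gripper value outside its range is refused whole. "claw" is the opening, from 0 (shut) to 1 (fully open), set as the call begins (left out, the last holds). The fingers move at their own pace and stop on an object; "grip_force" is the grip in N (left out, the last holds). Time passes only in rows, so rows that do not move let the fingers close. It gives the time, the measured TCP pose, the force, the opening and the grip force at its end, in the units of the state.
- bot.state(): the state, without advancing time (a new reading comes with each control period).
- vision.capture(name): name is "side" or "top" or "wrist"; returns (picture, depth): 384x512x3 uint8, red, green, blue; 384x512 float32, mm along the optical axis (not along the pixel's ray), 0 where there is no reading.
- vision.camera_model(name): a dict with "fx", "fy", "cx", "cy" (pixels), "k1" (the pictures are not rectified: a ray, as slopes to the right and down, at radius r is drawn at 1 + k1 r^2 times it, then the intrinsics apply), "extrinsics" (4x4, takes a point from camera to world coordinates); the wrist camera has in their place "T_tool_cam" (4x4, takes a point from camera to tool coordinates, whose origin is the TCP and whose axes are the flange's). Camera axes: x right, y down, z forward; pixel columns grow to the right and rows downward; lengths in mm; the calibration is good to about 2 mm. A picture is of the moment at which its call begins: read the wrist's pose just before it. camera_model takes no time and is no camera call.
- job.finish_job(): hands the job in; it is judged then, once.
Trained networks look in the newest picture that a camera, given by its name, has taken for a name from the list of things; names that differ only in an ending like _2 or _b are one class to them, and where a whole thing is asked for, a point or a joint stands for the part that bears it (a point fixed in the world has none). Each returns a list of dicts, best first, with "conf" (0 to 1); they miss things now and then, are a little off and sometimes report something else, mostly with a low value. They report only what shows in the picture. A call takes as long as a camera call.
- models.spot_in(camera, label): "centre" ([column, row] in pixels, amid what is visible of it).
- models.silhouettes(camera, label): "pixels" (384x512 bool, what is visible of it) and "centre" ([column, row] in pixels, amid what is visible of it).
- models.pinpoint(camera, label): "centre" ([column, row] in pixels: a listed point, or the origin of a listed thing).
The state is a dict: "clock": time; "qpos": joint angles; "joint_velocities": joint speeds; "joint_torque": joint torques, N m; "tcp_pos": TCP position; "tcp_rot": TCP orientation; "force": force on the tool from outside, world axes, zero at the start; "wrist_torque": the same for the moment, N m; "finger_gap": opening from 0.0 (shut) to 1.0 (fully open); "grip_force": force on a finger pad.
Only numpy, scipy, OpenCV 4.12 (cv2) and the standard library are available. Lean on these libraries where they do the work, as an engineer would, in place of code of your own. Each camera call takes 0.05 s, during which the arm holds its last target. There are 200 camera calls.

### The job

Pick up the black parts bin standing loose on the bench, lift it over the upper louvre row of the panel on the bench stand and lower it until its rear lip has caught fully over that row; let go only when the row carries it, so that it hangs level like the bin already hanging there. Then slide it along the row until it stands snug against that bin, without shifting that one. The panel's height is not known exactly, so go by feel: never let the bin fall, not even a few millimetres, never ram or force it onto the panel (keep under 30 N), never tip it, and leave everything else on the bench where it stands.

Things in the scene. Friction and masses are not known exactly. Their poses are not given: they have to be found in the camera images.
- bin_center (a point): Centre, half-way up, of the loose black parts bin: 120 long (its x) x 62 wide (y) x 75 high (z), 0.17 to 0.28 kg. x points from the flat rear wall (outer face at x = -60) to the low open front. Flat side walls, full height from the rear to x = +30, are gripped from above across y near the top. Walls 2.5 thick; rear lower edge bevelled 6; brass standoffs inside reach 36 above its underside.
- bin_lip (a point): Middle of the lower edge of the bin's lip (axes as bin_center; at x = -65.5, z = +23.5 from it). The lip, 58 wide, runs along the top of the rear wall: a flange 3 thick goes 7 back from the wall at the very top (underside 11 above this point), and from its end a hook 3 thick hangs down to this edge. Hook and wall leave a slot 4 wide, 11 deep, open below.
- stand: Fixed grey steel bench stand with the louvred panel, a sheet 340 wide (y = -170 to 170). Origin on the bench straight below the sheet's face; x out of the face to the side where bins hang (away from the robot), y along it, z up. Base plate 6 high, x = -100 to 50. Uprights behind the sheet, 212 high. The sheet's height is clamped anew each time and not reported.
- louvre_foot (a point): Point on the bench straight below the outer face of the louvres, at the row's middle (stand axes; stand x = 9). Two level rows 60 apart; each is an upturned tongue 2 thick (stand x = 7 to 9) rising 13 from a ledge, 7 free behind it. The upper row's top edge is somewhere from 156 to 200 above the bench; the sheet goes 22 higher.
- snug_foot (a point): Point on the bench straight below the centre of the loose bin once it hangs snug (stand axes; stand x = 70, y = -63). Hung right, its hook is behind the upper tongue, its flange on the tongue's top edge, its rear wall 9 to 11 from the sheet. A like bin hangs already on the upper row, its walls at stand y = -156 and -94; from there to y = +170 the row is free.
- hung_bin (a joint): How far the bin that already hangs on the panel has been pushed along the row towards the stand's -y (m; 0 at the start). It starts to slide under about 15 N. The loose bin, once hung, slides along the row under 2 to 8 N if pushed on its side wall near the panel; pushed far out towards its front it skews and may jam.
- cubesat: Bystander: cube satellite model 100 x 100 x 113 high, red top plate; origin under its centre.
- dispenser: Bystander: clear plastic bottle 64 in diameter, 120 high; origin under its centre.

How it is judged:
By the outcome, as a careful person would: the job done as asked, in the order asked, and still so for the second after the job is handed in, with the robot touching nothing.
It also fails if it takes over 72 s, if anything falls off the work surface, if the arm or the gripper's body presses on something with over 40 N, if the wrist force passes 120 N, or if a joint passes its speed limit or range.

## Working session

There is one attempt and no reset: what is moved stays moved. The work goes in short steps, Python scripts to look and compute and a tool call to move; the robot and the scene stay as the last step left them, time stands still between calls to the robot, and variables do not carry over. Pictures are saved under pics/ and viewed, at most 10 in all, crops included, and the job is handed in when it is done.

Besides the shell and the picture viewer there is one more tool, called by a JSON object that holds its "method" and its "body", one argument or row to a line. move_arm: Moves the arm, as the interface text tells. Its arguments: {"type":"object","properties":{"targets":{"type":"string"},"claw":{"type":"number"},"grip_force":{"type":"number"}},"required":["targets"]}

```bash
mkdir -p pics; cat > h.py <<'E'
import numpy as np, cv2
from cell import bot, vision, job, models
def cam(n):
    m=vision.camera_model(n)
    if 'extrinsics' in m: T=np.array(m['extrinsics'])
    else:
        s=bot.state(); W=np.eye(4); W[:3,:3]=s['tcp_rot']; W[:3,3]=s['tcp_pos']; T=W@np.array(m['T_tool_cam'])
    K=np.array([[m['fx'],0,m['cx']],[0,m['fy'],m['cy']],[0,0,1.]]); return K,np.array([m['k1'],0,0,0,0]),T
def rays(n,px):
    K,d,T=cam(n); u=cv2.undistortPoints(np.array(px,float).reshape(-1,1,2),K,d).reshape(-1,2)
    return np.c_[u,np.ones(len(u))]@T[:3,:3].T, T[:3,3]
def at_z(n,px,z):
    r,o=rays(n,px); return o+r*((z-o[2])/r[:,2])[:,None]
def cloud(n,dep,mask=None):
    m=(dep>0) if mask is None else (dep>0)&mask
    v,u=np.nonzero(m); r,o=rays(n,np.c_[u,v]); return o+r*dep[v,u][:,None],np.c_[u,v]
def snap(n,f=None):
    p,d=vision.capture(n)
    if f: cv2.imwrite('pics/'+f,cv2.cvtColor(p,cv2.COLOR_RGB2BGR))
    return p,d
E
python3 - <<'E'
from h import *
np.set_printoptions(precision=1,suppress=True)
print(bot.tcp_to_grasp,bot.state())
ims=[]
for n in ['side','top']:
    p,d=snap(n); ims.append(p); np.save(n+'.npy',d)
    print(n,cam(n)[2])
    for l in ['bin_center','bin_lip','stand','louvre_foot','snug_foot','cubesat','dispenser']:
        r=models.pinpoint(n,l)
        print(l,[(np.round(x['centre'],1).tolist(),round(x['conf'],2),at_z(n,[x['centre']],{'bin_center':37.5,'bin_lip':61}.get(l,0))[0].round(1).tolist()) for x in r[:3]])
cv2.imwrite('pics/a.png',cv2.resize(cv2.cvtColor(np.vstack(ims),cv2.COLOR_RGB2BGR),None,fx=.78,fy=.78))
cv2.imwrite('pics/side.png',cv2.cvtColor(ims[0],cv2.COLOR_RGB2BGR));cv2.imwrite('pics/top.png',cv2.cvtColor(ims[1],cv2.COLOR_RGB2BGR))
E
```

```text
18.700000000000003 {'clock': 0.0, 'qpos': array([-1.2,  0.5, -0.2,  1.5,  0.1,  1.1, -0.2]), 'joint_velocities': array([ 0.,  0.,  0.,  0.,  0., -0., -0.]), 'joint_torque': array([ -0. , -62.1,  -2.2, -25. ,   0. ,   0. ,   0. ]), 'tcp_pos': array([170.1, 600.9, 230.4]), 'tcp_rot': array([[-1. ,  0.3, -0. ],
       [ 0.3,  1. , -0. ],
       [-0. , -0. , -1. ]]), 'force': array([ 1. ,  0.4, -0.9]), 'wrist_torque': array([-0. ,  0.1,  0. ]), 'grip_force': 0.0, 'finger_gap': 0.99645639643238}
side [[   0.9   -0.3    0.2  396.4]
 [  -0.4   -0.8    0.4 -528.4]
 [   0.    -0.4   -0.9 1280.4]
 [   0.     0.     0.     1. ]]
bin_center [([293.8, 311.6], 0.92, [562.3, -362.0, 37.5])]
bin_lip [([319.6, 218.2], 0.57, [749.4, -129.7, 61.0])]
stand [([221.7, 225.6], 0.72, [458.2, -15.4, 0.0])]
louvre_foot [([223.3, 223.9], 0.67, [465.1, -11.6, 0.0])]
snug_foot [([248.7, 229.1], 0.56, [536.0, -59.2, 0.0])]
cubesat [([318.0, 218.6], 0.76, [761.5, -109.1, 0.0])]
dispenser [([200.8, 128.8], 0.66, [511.4, 373.2, 0.0])]
top [[  -0.    -1.     0.2  362.4]
 [  -1.     0.     0.    -4.2]
 [  -0.    -0.2   -1.  1313.2]
 [   0.     0.     0.     1. ]]
bin_center [([360.3, 213.5], 0.83, [565.1, -356.1, 37.5])]
bin_lip [([359.5, 230.2], 0.91, [506.2, -343.8, 61.0])]
stand [([257.5, 251.4], 0.64, [442.9, -11.2, 0.0])]
louvre_foot [([253.5, 240.6], 0.86, [479.3, 2.3, 0.0])]
snug_foot [([269.6, 220.2], 0.91, [548.9, -53.0, 0.0])]
cubesat [([286.0, 154.2], 0.96, [785.2, -113.8, 0.0]), ([255.8, 243.0], 0.66, [471.1, -5.5, 0.0])]
dispenser [([140.6, 232.6], 0.9, [506.8, 388.7, 0.0])]
```

View pics/side.png

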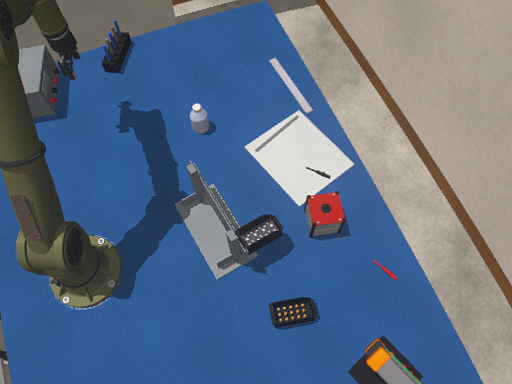

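View pics/top.png

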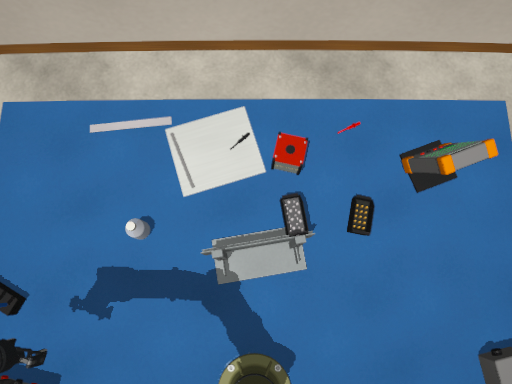

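Side: loose bin at (293,312), hung bin at (260,233), stand around (225,225). Top: loose bin (361,215), hung bin (293,215), cubesat (290,150), with the bottle far away at (138,228). Next I'll measure geometry from depth.

```bash
python3 - <<'E'
from h import *
np.set_printoptions(precision=1,suppress=True)
for n in ['top','side']:
    d=np.load(n+'.npy'); P,uv=cloud(n,d)
    print(n,'bench z',np.median(P[(abs(P[:,0]-560)<30)&(abs(P[:,1]+250)<25)][:,2]))
    b=P[(abs(P[:,0]-560)<90)&(abs(P[:,1]+355)<65)&(P[:,2]>66)&(P[:,2]<95)]
    r=cv2.minAreaRect(b[:,:2].astype(np.float32)); print('bin rim',len(b),r,np.percentile(b[:,2],[10,50,90]))
    s=P[(P[:,0]>380)&(P[:,0]<540)&(abs(P[:,1])<210)&(P[:,2]>100)&(P[:,2]<260)]
    print('z hist',np.histogram(s[:,2],bins=np.arange(100,262,6)))
    z=np.percentile(s[:,2],97);t=s[s[:,2]>z-8]
    l=cv2.fitLine(t[:,:2].astype(np.float32),cv2.DIST_HUBER,0,.01,.01).ravel(); print('top edge',len(t),z,l,'y ext',np.percentile(t[:,1],[1,99]), 'yaw', np.degrees(np.arctan2(-l[0],l[1])))
    h=P[(P[:,0]>470)&(P[:,0]<680)&(P[:,1]>-190)&(P[:,1]<-60)&(P[:,2]>100)]
    print('hung',len(h),np.histogram(h[:,2],bins=np.arange(100,262,6))[0],cv2.minAreaRect(h[h[:,0]>510][:,:2].astype(np.float32)))
E
```

```text
top bench z 0.9634561812699758
bin rim 157 ((546.6257934570312, -354.3487548828125), (63.98151397705078, 107.07215118408203), 77.72004699707031) [68.2 74.3 78.2]
z hist (array([ 31, 177,  78,  26,  29,  26,  24, 115,  77,  97, 114,  32,  30,
       104,   9,   4,   9,   8, 113,  41,   0,   0,   0,   0,   0,   0]), array([100, 106, 112, 118, 124, 130, 136, 142, 148, 154, 160, 166, 172,
       178, 184, 190, 196, 202, 208, 214, 220, 226, 232, 238, 244, 250,
       256]))
top edge 158 214.3207356533348 [  0.2  -1.  445.1 -12.9] y ext [-145.4  121.3] yaw -170.42795
hung 1055 [ 45 407 153  31  59  39  25  38  34  49 105  12   9  27   1   0   0   1
  15   5   0   0   0   0   0   0] ((560.8715209960938, -119.55159759521484), (111.076904296875, 62.588008880615234), 9.364831924438477)
side bench z 0.42819839799108195
bin rim 175 ((544.8096313476562, -356.8145446777344), (62.02978515625, 103.5716552734375), 78.28379821777344) [69.6 75.1 78.4]
z hist (array([ 49, 191,  86,  46,  60,  51,  55, 121,  91, 134, 139,  41,  46,
       101,  27,  16,  18,  14, 115,  38,   0,   0,   0,   0,   0,   0]), array([100, 106, 112, 118, 124, 130, 136, 142, 148, 154, 160, 166, 172,
       178, 184, 190, 196, 202, 208, 214, 220, 226, 232, 238, 244, 250,
       256]))
top edge 160 213.7610248511329 [  0.2  -1.  445.5 -30.8] y ext [-150.6  114.8] yaw -170.34193
hung 1280 [ 65 400 129  59 108  71  51  74  56  90 117   8  11  19   2   2   1   1
  13   3   0   0   0   0   0   0] ((559.5193481445312, -124.6221923828125), (110.40892028808594, 65.21624755859375), 9.227978706359863)
```

```bash
cat >> h.py <<'E'
def rz(a): c,s=np.cos(a),np.sin(a); return np.array([[c,-s,0],[s,c,0],[0,0,1.]])
def down(yaw): # tool z down, tool y along (-sin yaw, cos yaw), tool x = y x z
    y=np.array([-np.sin(yaw),np.cos(yaw),0]); z=np.array([0,0,-1.]); return np.c_[np.cross(y,z),y,z]
from scipy.spatial.transform import Rotation as Ro
def plan(p,yaw):
    s=bot.state(); R=np.array(s['tcp_rot']); print('shift units in present axes',(R.T@(np.array(p)-s['tcp_pos'])/60).round(3),
     'turn units',(Ro.from_matrix(R.T@down(yaw)).as_rotvec()/.12).round(3),'shift in new axes',(down(yaw).T@(np.array(p)-s['tcp_pos'])/60).round(3))
E
python3 - <<'E'
from h import *
np.set_printoptions(precision=2,suppress=True)
a=np.radians(9.6); 
for n in ['top','side']:
    P,_=cloud(n,np.load(n+'.npy'))
    Q=(P-[455,-15,0])@rz(a)   # stand-like axes
    for lo,hi in [(100,109),(150,158),(158,170),(178,185),(207,218)]:
        q=Q[(abs(Q[:,0])<35)&(Q[:,1]>-80)&(Q[:,1]<200)&(Q[:,2]>lo)&(Q[:,2]<hi)]
        if len(q)<5: continue
        print(n,lo,hi,len(q),'x',np.percentile(q[:,0],[5,25,50,75,95]),'y',np.percentile(q[:,1],[2,98]),'z',np.percentile(q[:,2],[10,50,90]),'slope deg',np.degrees(np.arctan(np.polyfit(q[:,1],q[:,0],1)[0])))
plan([560,-350,330],np.radians(-12))
E
```

```text
top 100 109 17 x [-18.8    1.57   1.93   2.19   2.29] y [-69.37 148.37] z [102.31 105.5  108.19] slope deg -3.2884679301376774
top 150 158 55 x [-9.18  2.22 12.   12.69 14.02] y [-75.01 165.23] z [151.2  154.07 157.31] slope deg -1.7950541639734823
top 158 170 74 x [ 1.71  2.04 11.94 13.21 13.86] y [-73.88 170.12] z [158.63 160.43 168.54] slope deg -0.5123347286184234
top 178 185 83 x [2.05 2.67 3.57 4.4  4.93] y [-72.68 169.12] z [179.16 180.85 183.12] slope deg -0.11677485232257634
top 207 218 80 x [-18.55 -14.06  -8.96  -3.72   0.03] y [109.56 138.77] z [210.65 212.5  215.2 ] slope deg -0.07702162670030346
side 100 109 30 x [-21.48 -13.1   -0.31  -0.19   0.08] y [-55.22 125.02] z [101.72 105.06 107.  ] slope deg -5.790018278258788
side 150 158 67 x [-12.56  -0.28   9.62  10.26  11.3 ] y [-75.6 160.1] z [151.52 154.41 157.46] slope deg -1.0853560844845627
side 158 170 89 x [-21.08  -0.58   0.2   10.38  11.54] y [-73.41 153.73] z [158.74 160.97 167.81] slope deg -2.735049241163518
side 178 185 82 x [-20.5   -0.07   0.71   1.77   2.52] y [-74.57 167.06] z [178.71 180.77 183.42] slope deg -1.8307739626256165
side 207 218 68 x [-21.06 -16.84 -12.18  -6.36  -2.11] y [104.5  134.17] z [209.88 212.99 215.55] slope deg 0.738271358898328
shift units in present axes [-10.57 -13.49  -1.65] turn units [-0.   -0.   -0.55] shift in new axes [ -9.65 -14.16  -1.65]
```

{"method": "move_arm", "body": {
  "targets": "-0.5 0 -1 0 0 0;-1 0 -1 0 0 0;-1 0 0 0 0 0;-1 0 0 0 0 0;-1 0 0 0 0 0;-0.5 -0.9 0 0 0 0;0 -1 0 0 0 0;0 -1 0 0 0 0",
  "claw": 1
}}

```text
clock: 1.8
tcp_pos: [394.3, 355.0, 331.0]
tcp_rot: [[-0.962, 0.274, -0.0], [0.274, 0.962, -0.0], [0.0, -0.0, -1.0]]
force: [0.6, -0.9, 0.5]
finger_gap: 0.998
grip_force: 0.0
```

{"method": "move_arm", "body": {
  "targets": "-0.5 -0.9 0 0 0 0;-0.5 -0.9 0 0 0 0;-0.5 -0.9 0 0 0 0;-0.5 -0.9 0 0 0 0;-0.5 -0.9 0 0 0 0;-0.5 -0.9 0 0 0 0;-0.5 -0.9 0 0 0 0;-0.5 -0.9 0 0 0 0"
}}

```text
clock: 2.8
tcp_pos: [507.9, -125.8, 331.7]
tcp_rot: [[-0.962, 0.272, 0.001], [0.272, 0.962, -0.0], [-0.001, 0.0, -1.0]]
force: [0.7, 1.5, -0.7]
finger_gap: 1.001
grip_force: 0.0
```

{"method": "move_arm", "body": {
  "targets": "-0.5 -0.9 0 0 0 0;-0.5 -0.9 0 0 0 0;-0.5 -0.9 0 0 0 0;-0.4 -0.6 0 0 0 -0.5;0 0 0 0 0 0;0 0 0 0 0 0"
}}

```text
clock: 3.55
tcp_pos: [563.4, -344.7, 331.1]
tcp_rot: [[-0.977, 0.214, -0.0], [0.214, 0.977, 0.001], [0.0, 0.001, -1.0]]
force: [-0.8, -0.0, -1.0]
finger_gap: 0.999
grip_force: 0.0
```

```bash
python3 - <<'E'
from h import *
np.set_printoptions(precision=2,suppress=True)
s=bot.state(); print(s['tcp_pos'],vision.camera_model('wrist')['T_tool_cam'])
p,d=snap('wrist','w1.png'); np.save('w1.npy',d)
for l,z in [('bin_center',37.5),('bin_lip',61)]:
    for r in models.pinpoint('wrist',l)[:3]: print(l,r['centre'],r['conf'],at_z('wrist',[r['centre']],z))
P,_=cloud('wrist',d); print('bench',np.median(P[P[:,2]<20][:,2]))
b=P[(abs(P[:,0]-560)<90)&(abs(P[:,1]+355)<65)&(P[:,2]>71)&(P[:,2]<85)]
print(len(b),cv2.minAreaRect(b[:,:2].astype(np.float32)),np.percentile(b[:,2],[5,50,95]))
E
```

```text
[ 563.44 -344.72  331.14] [[   0.     -0.96   -0.28   70.91]
 [   1.      0.      0.     -1.23]
 [  -0.     -0.28    0.96 -141.79]
 [   0.      0.      0.      1.  ]]
bin_center [247.1, 161.1] 0.85 [[ 558.92 -357.35   37.5 ]]
bin_lip [245.9, 121.7] 0.89 [[ 498.23 -344.91   61.  ]]
bench 0.12398722721309241
502 ((541.4728393554688, -354.50958251953125), (62.22197723388672, 96.85987091064453), 78.00748443603516) [73.49 75.02 76.29]
```

View pics/w1.png

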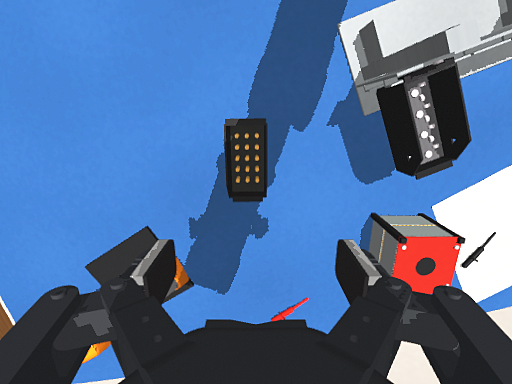

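The wrist picture agrees: bin at (247,160), lip toward the robot at (246,122), hung bin at (430,120). The measured rim of 62×97 also matches the spec. Descending to grasp.

{"method": "move_arm", "body": {
  "targets": "0.1 -0.24 0.8 0 0 0;0 0 0.9 0 0 0;0 0 0.9 0 0 0;0 0 0.8 0 0 0;0 0 0.5 0 0 0;0 0 0.4 0 0 0;0 0 0.3 0 0 0;0 0 0.2 0 0 0"
}}

```text
clock: 4.7
tcp_pos: [554.7, -357.7, 43.0]
tcp_rot: [[-0.977, 0.213, 0.0], [0.213, 0.977, 0.0], [-0.0, 0.0, -1.0]]
force: [0.3, -0.0, 1.3]
finger_gap: 1.002
grip_force: 0.0
```

{"method": "move_arm", "body": {
  "targets": "0 0 0 0 0 0;0 0 0 0 0 0;0 0 0 0 0 0;0 0 0 0 0 0;0 0 0 0 0 0;0 0 0 0 0 0",
  "claw": 0,
  "grip_force": 30
}}

```text
clock: 5.45
tcp_pos: [554.6, -358.5, 43.9]
tcp_rot: [[-0.977, 0.214, 0.001], [0.214, 0.977, -0.0], [-0.001, -0.0, -1.0]]
force: [-1.4, 0.4, 3.4]
finger_gap: 0.719
grip_force: 33.7
```

{"method": "move_arm", "body": {
  "targets": "0 0 0 0 0 0;0 0 -0.1 0 0 0;0 0 -0.2 0 0 0;0 0 -0.3 0 0 0;0 0 -0.4 0 0 0;0 0 -0.6 0 0 0;0 0 -0.7 0 0 0;0 0 -0.7 0 0 0",
  "claw": 0,
  "grip_force": 60
}}

```text
clock: 6.45
tcp_pos: [554.2, -358.3, 226.1]
tcp_rot: [[-0.977, 0.214, 0.001], [0.214, 0.977, -0.001], [-0.001, -0.0, -1.0]]
force: [0.7, -0.7, -1.8]
finger_gap: 0.716
grip_force: 65.4
```

{"method": "move_arm", "body": {
  "targets": "0 0 -0.5 0 0 -0.3;0 0 -0.3 0 0 -0.4;0 0 0 0 0 -0.5;0 0 0 0 0 -0.5;0 0 0 0 0 -0.5;0 0 0 0 0 -0.5;0 0 0 0 0 -0.3;0 0 0 0 0 -0.18"
}}

```text
clock: 7.45
tcp_pos: [554.3, -358.3, 272.0]
tcp_rot: [[-0.986, -0.166, 0.0], [-0.166, 0.986, -0.0], [-0.0, -0.0, -1.0]]
force: [1.2, 1.2, -1.8]
finger_gap: 0.717
grip_force: 65.5
```

{"method": "move_arm", "body": {
  "targets": "-0.1 0.4 0 0 0 0;-0.15 0.8 0 0 0 0;-0.15 0.9 0 0 0 0;-0.15 0.9 0 0 0 0;-0.15 0.9 0 0 0 0;-0.15 0.8 0 0 0 0;0 0.65 0 0 0 0;0 0.4 0 0 0 0"
}}

```text
clock: 8.45
tcp_pos: [546.9, -5.6, 271.7]
tcp_rot: [[-0.986, -0.169, 0.0], [-0.169, 0.986, 0.001], [-0.0, 0.001, -1.0]]
force: [-0.2, 0.5, -1.8]
finger_gap: 0.713
grip_force: 65.8
```

{"method": "move_arm", "body": {
  "targets": "0 0 0 0 0 0;0 0 0 0 0 0"
}}

```text
clock: 8.7
tcp_pos: [547.7, -10.1, 271.6]
tcp_rot: [[-0.986, -0.165, 0.0], [-0.165, 0.986, -0.001], [-0.0, -0.001, -1.0]]
force: [-0.5, -0.2, -1.5]
finger_gap: 0.715
grip_force: 65.8
```

```bash
python3 - <<'E'
from h import *
np.set_printoptions(precision=2,suppress=True)
s=bot.state(); print(s['tcp_pos'],np.array(s['tcp_rot']),s['force'],s['wrist_torque'])
p,d=snap('wrist','w2.png'); np.save('w2.npy',d)
R=rz(np.radians(9.6)); P,uv=cloud('wrist',d); Q=(P-[456.6,-12.7,0])@R; np.save('w2Q.npy',Q)
for lo,hi in [(95,105),(150,157),(157,164),(176,186),(205,218)]:
    q=Q[(abs(Q[:,0])<35)&(abs(Q[:,1])<200)&(Q[:,2]>lo)&(Q[:,2]<hi)]
    if len(q)>5: print(lo,len(q),'x',np.percentile(q[:,0],[5,25,50,75,95]),'y',np.percentile(q[:,1],[1,99]),'z',np.percentile(q[:,2],[5,50,95]))
t=Q[(Q[:,2]>176)&(Q[:,2]<186)&(abs(Q[:,0])<8)]
if len(t)>20: print('yaw err deg',np.degrees(np.arctan(-np.polyfit(t[:,1],t[:,0],1)[0])))
T=(P-s['tcp_pos'])@np.array(s['tcp_rot'])
b=T[(abs(T[:,1])<45)&(T[:,0]>-60)&(T[:,0]<75)&(T[:,2]<0)&(T[:,2]>-40)]
print('bin in tool',len(b),cv2.minAreaRect(b[:,:2].astype(np.float32)) if len(b) else '',np.percentile(b[:,2],[2,10,50,90]) if len(b) else '')
E
```

```text
[547.7  -10.05 271.61] [[-0.99 -0.16  0.  ]
 [-0.16  0.99 -0.  ]
 [-0.   -0.   -1.  ]] [-0.51 -0.24 -1.48] [-0.03  0.01  0.  ]
95 596 x [-19.85   7.15   7.83   8.43  21.12] y [-112.59  162.17] z [ 95.92  97.38 103.3 ]
150 743 x [-18.94   6.8    8.39   9.22  28.7 ] y [-164.68  162.11] z [150.53 155.65 156.91]
157 1900 x [-12.81   0.23   7.     8.99  24.74] y [-162.49  159.53] z [157.22 159.8  161.47]
176 1976 x [-18.09  -2.99  -2.    -0.99  -0.16] y [-166.28  164.68] z [177.66 179.32 184.22]
205 2835 x [-23.41 -19.34 -14.22  -9.    -4.81] y [-135.07  133.78] z [207.6  211.03 212.26]
yaw err deg -0.12336446087861781
bin in tool 11234 ((7.202507019042969, -1.0584869384765625), (87.82551574707031, 113.18844604492188), 89.99919891357422) [-37.4  -31.11 -29.4   -9.58]
```

View pics/w2.png

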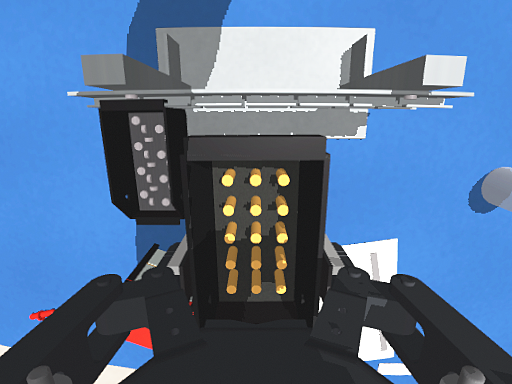

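Picture: held bin at (257,230), lip at row 140. The upper tongue is at row ~105, the sheet top at ~95, and the hung bin at (150,160).

```bash
python3 - <<'E'
from h import *
np.set_printoptions(precision=2,suppress=True)
s=bot.state(); d=np.load('w2.npy'); P,uv=cloud('wrist',d); Q=np.load('w2Q.npy')
T=(P-s['tcp_pos'])@np.array(s['tcp_rot'])
b=T[(abs(T[:,1])<36)&(T[:,0]>-40)&(T[:,0]<80)&(T[:,2]<-26)&(T[:,2]>-36)&(uv[:,1]<330)]
print(cv2.minAreaRect(b[:,:2].astype(np.float32)),np.percentile(b[:,2],[5,50,95]))
l=b[(b[:,0]>56)&(abs(b[:,1])<25)]; print('lip z',np.median(l[:,2]),'max x',np.percentile(l[:,0],[90,99]))
w=b[(abs(abs(b[:,1])-30)<4)&(b[:,0]>0)&(b[:,0]<50)];
print('pitch',np.polyfit(w[:,0],w[:,2],1), len(w))
A=[[ (l[:,1]<0).sum()], [np.percentile(l[l[:,1]<-12][:,0],98),np.percentile(l[l[:,1]>12][:,0],98)]];print(A)
h=Q[(Q[:,0]>15)&(Q[:,0]<100)&(Q[:,1]<-60)&(Q[:,1]>-190)&(Q[:,2]>158)&(Q[:,2]<168)]
print('hung',cv2.minAreaRect(h[:,:2].astype(np.float32)),np.percentile(h[:,2],[5,50,95]),np.percentile(h[:,1],[1,99]))
x=np.array(s['tcp_pos'])-[456.6,-12.7,0]; print('tcp in stand',x@rz(np.radians(9.6)))
E
```

```text
((15.924381256103516, 0.050189971923828125), (96.58812713623047, 71.81910705566406), 0.9086942076683044) [-31.98 -30.15 -27.51]
lip z -30.227917947242624 max x [63.05 63.64]
pitch [  0.04 -30.92] 1911
[[np.int64(1162)], [np.float64(63.45444156494967), np.float64(63.66703159314817)]]
hung ((57.030704498291016, -125.77952575683594), (64.20112609863281, 84.02268981933594), 89.94691467285156) [158.39 159.98 161.16] [-157.13  -94.07]
tcp in stand [ 90.24 -13.13 271.5 ]
```

{"method": "move_arm", "body": {
  "targets": "0 0 0.3 0 0 0;0 0 0.5 0 0 0;0 0 0.5 0 0 0;0 0 0.4 0 0 0;0 0 0.25 0 0 0;0 0 0.13 0 0 0;0.1 0 0 0 0 0;0 0 0 0 0 0"
}}

```text
clock: 9.75
tcp_pos: [541.7, -10.8, 147.3]
tcp_rot: [[-0.986, -0.165, 0.001], [-0.165, 0.986, -0.0], [-0.001, -0.0, -1.0]]
force: [0.4, -0.7, -1.2]
finger_gap: 0.717
grip_force: 65.8
```

{"method": "move_arm", "body": {
  "targets": "0.1 0 0 0 0 0;0.08 0 0 0 0 0;0.05 0 0 0 0 0;0 0 0 0 0 0;0 0 0 0 0 0"
}}

```text
clock: 10.38
tcp_pos: [528.4, -12.8, 146.6]
tcp_rot: [[-0.986, -0.165, 0.0], [-0.165, 0.986, 0.0], [-0.0, 0.0, -1.0]]
force: [-0.7, -0.5, -1.7]
finger_gap: 0.711
grip_force: 65.8
```

{"method": "move_arm", "body": {
  "targets": "0.03 0 0 0 0 0;0.02 0 0 0 0 0;0 0 0 0 0 0;0 0 0 0 0 0"
}}

```text
clock: 10.88
tcp_pos: [525.4, -13.3, 146.6]
tcp_rot: [[-0.986, -0.165, 0.0], [-0.165, 0.986, -0.0], [-0.0, -0.0, -1.0]]
force: [0.9, 0.6, -1.7]
finger_gap: 0.71
grip_force: 65.8
```

{"method": "move_arm", "body": {
  "targets": "0.015 0 0 0 0 0;0 0 0 0 0 0;0 0 0 0 0 0"
}}

```text
clock: 11.25
tcp_pos: [524.4, -13.5, 146.6]
tcp_rot: [[-0.986, -0.165, 0.0], [-0.165, 0.986, -0.0], [-0.0, -0.0, -1.0]]
force: [0.9, -0.2, -1.8]
finger_gap: 0.717
grip_force: 65.8
```

```bash
python3 - <<'E'
from h import *
np.set_printoptions(precision=2,suppress=True)
s=bot.state(); p,d=snap('wrist','w3.png'); print(s['force'],(np.array(s['tcp_pos'])-[456.6,-12.7,0])@rz(np.radians(9.6)))
cv2.imwrite('pics/w3c.png',cv2.resize(cv2.imread('pics/w3.png')[40:210,90:420],None,fx=2.4,fy=2.4))
E
```

```text
[ 0.93 -0.16 -1.84] [ 66.74 -12.09 146.59]
```

View pics/w3c.png

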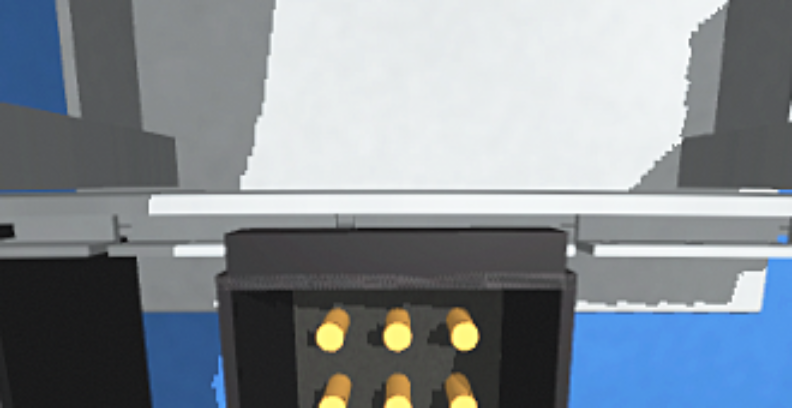

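No contact yet; the lip overlaps the tongue line evenly (crop rows 230–280). I'll keep feeling backwards.

{"method": "move_arm", "body": {
  "targets": "0.015 0 0 0 0 0;0 0 0 0 0 0;0 0 0 0 0 0"
}}

```text
clock: 11.68
tcp_pos: [523.5, -13.6, 146.6]
tcp_rot: [[-0.986, -0.165, 0.0], [-0.165, 0.986, 0.0], [-0.0, 0.0, -1.0]]
force: [0.0, 0.7, -1.8]
finger_gap: 0.714
grip_force: 65.8
```

{"method": "move_arm", "body": {
  "targets": "0.015 0 0 0 0 0;0 0 0 0 0 0;0 0 0 0 0 0"
}}

```text
clock: 12.05
tcp_pos: [523.3, -13.7, 146.8]
tcp_rot: [[-0.986, -0.165, 0.001], [-0.165, 0.986, 0.0], [-0.001, -0.0, -1.0]]
force: [2.5, 1.3, -2.8]
finger_gap: 0.714
grip_force: 65.7
```

Contact at the predicted place (wall on the tongue's face). I'll back off about 1 mm and lower gently.

{"method": "move_arm", "body": {
  "targets": "-0.027 0 0 0 0 0;0 0 0.03 0 0 0;0 0 0.03 0 0 0;0 0 0.03 0 0 0;0 0 0 0 0 0"
}}

```text
clock: 12.68
tcp_pos: [524.0, -13.6, 140.9]
tcp_rot: [[-0.986, -0.165, -0.001], [-0.165, 0.986, -0.0], [0.001, 0.0, -1.0]]
force: [0.9, 0.1, -2.2]
finger_gap: 0.718
grip_force: 65.7
```

{"method": "move_arm", "body": {
  "targets": "0 0 0.03 0 0 0;0 0 0.02 0 0 0;0 0 0 0 0 0;0 0 0 0 0 0"
}}

```text
clock: 13.18
tcp_pos: [524.2, -13.5, 138.2]
tcp_rot: [[-0.986, -0.165, -0.0], [-0.165, 0.986, -0.0], [0.0, -0.0, -1.0]]
force: [0.3, -0.0, -2.4]
finger_gap: 0.718
grip_force: 65.7
```

{"method": "move_arm", "body": {
  "targets": "0 0 0.02 0 0 0;0 0 0.02 0 0 0;0 0 0 0 0 0;0 0 0 0 0 0"
}}

```text
clock: 13.68
tcp_pos: [524.2, -13.6, 135.8]
tcp_rot: [[-0.986, -0.165, -0.0], [-0.165, 0.986, -0.0], [0.0, -0.0, -1.0]]
force: [0.5, 0.6, -2.8]
finger_gap: 0.715
grip_force: 65.7
```

{"method": "move_arm", "body": {
  "targets": "0 0 0.02 0 0 0;0 0 0.02 0 0 0;0 0 0 0 0 0;0 0 0 0 0 0"
}}

```text
clock: 14.18
tcp_pos: [524.2, -13.6, 133.4]
tcp_rot: [[-0.986, -0.165, -0.0], [-0.165, 0.986, -0.0], [0.0, -0.0, -1.0]]
force: [0.1, 0.0, -1.3]
finger_gap: 0.716
grip_force: 65.7
```

{"method": "move_arm", "body": {
  "targets": "0 0 0.017 0 0 0;0 0 0 0 0 0;0 0 0 0 0 0"
}}

```text
clock: 14.55
tcp_pos: [524.2, -13.5, 132.3]
tcp_rot: [[-0.986, -0.165, -0.0], [-0.165, 0.986, -0.0], [0.0, -0.0, -1.0]]
force: [0.1, 0.1, -2.1]
finger_gap: 0.712
grip_force: 65.7
```

{"method": "move_arm", "body": {
  "targets": "0 0 0.012 0 0 0;0 0 0 0 0 0;0 0 0 0 0 0"
}}

```text
clock: 14.92
tcp_pos: [524.2, -13.6, 131.6]
tcp_rot: [[-0.986, -0.165, -0.0], [-0.165, 0.986, -0.0], [0.0, -0.0, -1.0]]
force: [-0.0, 0.2, -2.6]
finger_gap: 0.712
grip_force: 65.7
```

{"method": "move_arm", "body": {
  "targets": "0 0 0.012 0 0 0;0 0 0 0 0 0;0 0 0 0 0 0"
}}

```text
clock: 15.3
tcp_pos: [524.2, -13.5, 130.9]
tcp_rot: [[-0.986, -0.165, -0.0], [-0.165, 0.986, -0.0], [0.0, -0.0, -1.0]]
force: [0.1, -0.8, -1.7]
finger_gap: 0.714
grip_force: 65.7
```

{"method": "move_arm", "body": {
  "targets": "0 0 0.012 0 0 0;0 0 0 0 0 0;0 0 0 0 0 0"
}}

```text
clock: 15.68
tcp_pos: [524.2, -13.5, 130.2]
tcp_rot: [[-0.986, -0.165, -0.0], [-0.165, 0.986, -0.0], [0.0, 0.0, -1.0]]
force: [0.5, 0.1, -1.6]
finger_gap: 0.718
grip_force: 65.7
```

{"method": "move_arm", "body": {
  "targets": "0 0 0.012 0 0 0;0 0 0 0 0 0;0 0 0 0 0 0"
}}

```text
clock: 16.05
tcp_pos: [524.2, -13.5, 129.7]
tcp_rot: [[-0.986, -0.165, 0.0], [-0.165, 0.986, -0.0], [-0.0, -0.0, -1.0]]
force: [-1.3, -0.2, 4.3]
finger_gap: 0.714
grip_force: 66.4
```

{"method": "move_arm", "body": {
  "targets": "0 0 0.012 0 0 0;0 0 0 0 0 0;0 0 0 0 0 0"
}}

```text
clock: 16.42
tcp_pos: [524.3, -13.6, 129.2]
tcp_rot: [[-0.986, -0.165, 0.0], [-0.165, 0.986, -0.0], [-0.0, -0.0, -1.0]]
force: [-2.1, 0.1, 7.9]
finger_gap: 0.713
grip_force: 67.0
```

{"method": "move_arm", "body": {
  "targets": "0 0 0.012 0 0 0;0 0 0 0 0 0;0 0 0 0 0 0"
}}

```text
clock: 16.8
tcp_pos: [524.6, -13.6, 128.7]
tcp_rot: [[-0.986, -0.165, 0.001], [-0.165, 0.986, -0.0], [-0.001, -0.0, -1.0]]
force: [-0.6, 0.2, 7.7]
finger_gap: 0.714
grip_force: 67.2
```

Contact, and a load of about 10 N on the row. I'll compare the bins' height and tilt before releasing.

```bash
cat > lev.py <<'E'
from h import *
np.set_printoptions(precision=2,suppress=True)
def lev(n,show=True):
    s=bot.state(); p,d=snap(n); P,uv=cloud(n,d); Q=(P-[456.6,-12.7,0])@rz(np.radians(9.6))
    return s,Q,uv,p
def rep(n,yc):
    s,Q,uv,p=lev(n); print(n,s['force'],(np.array(s['tcp_pos'])-[456.6,-12.7,0])@rz(np.radians(9.6)))
    for nm,c in [('mine',yc),('hung',-125)]:
        q=Q[(Q[:,2]>152)&(Q[:,2]<170)&(abs(Q[:,1]-c)<36)&(Q[:,0]>12)&(Q[:,0]<104)]
        for lo,hi in [(3,9),(12,30),(30,50),(80,99)]:
            k=Q[(Q[:,2]>152)&(Q[:,2]<170)&(abs(Q[:,1]-c)<(25 if lo<9 else 36))&(Q[:,0]>lo)&(Q[:,0]<hi)]
            if len(k)>8: 
                print(nm,(lo,hi),len(k),'z',np.percentile(k[:,2],[25,50,75,90]),'y',np.percentile(k[:,1],[1,99]))
E
python3 - <<'E'
from lev import *
for n in ['wrist','side','top']: rep(n,-12)
E
```

```text
wrist [-0.63  0.22  7.72] [ 66.92 -12.24 128.71]
mine (3, 9) 1974 z [159.7  160.21 160.69 161.07] y [-36.54  12.47]
mine (12, 30) 1222 z [158.83 159.78 160.27 160.72] y [-44.16  17.84]
mine (30, 50) 821 z [156.81 158.99 159.62 160.07] y [-44.22  17.9 ]
mine (80, 99) 425 z [155.81 157.9  158.43 158.86] y [-43.75  17.65]
hung (3, 9) 654 z [159.79 160.22 160.65 161.1 ] y [-120.52 -100.34]
hung (12, 30) 742 z [155.18 158.2  159.9  160.53] y [-97.38 -93.23]
hung (30, 50) 716 z [155.1  157.65 159.8  160.55] y [-97.02 -93.32]
hung (80, 99) 46 z [152.86 159.65 160.16 160.5 ] y [-154.2   -94.23]
side [-1.3   0.84  8.21] [ 66.91 -12.21 128.68]
mine (3, 9) 30 z [159.9  161.68 163.82 165.44] y [-36.24   9.82]
mine (12, 30) 34 z [157.79 159.83 162.38 164.39] y [-47.05  15.63]
mine (30, 50) 30 z [154.64 158.63 161.44 163.1 ] y [-47.42  16.5 ]
hung (3, 9) 35 z [160.04 161.03 162.08 164.05] y [-148.87 -102.1 ]
hung (12, 30) 32 z [156.2  160.37 161.94 163.48] y [-158.65  -96.05]
hung (30, 50) 27 z [157.37 159.44 160.88 162.52] y [-159.27  -95.85]
hung (80, 99) 26 z [157.39 160.23 162.19 163.7 ] y [-158.97  -96.26]
top [-1.21 -0.73  8.93] [ 66.93 -12.19 128.71]
hung (3, 9) 21 z [160.73 162.54 163.59 163.9 ] y [-149.13 -101.08]
hung (12, 30) 38 z [159.9  161.84 163.32 164.26] y [-153.59  -91.85]
hung (30, 50) 18 z [158.86 161.43 163.8  165.05] y [-154.05  -91.69]
hung (80, 99) 16 z [160.49 162.85 163.92 164.12] y [-153.4   -91.66]
```

My lip sits at the same height as the hung bin's (160.2), so it is fully caught. The nose is about 1.4° down, which puts the wall against the lower row. I'll ease the grip and then open.

{"method": "move_arm", "body": {
  "targets": "0 0 0 0 0 0;0 0 -0.008 0 0 0;0 0 0 0 0 0;0 0 0 0 0 0",
  "claw": 0,
  "grip_force": 20
}}

```text
clock: 17.45
tcp_pos: [524.6, -13.5, 128.8]
tcp_rot: [[-0.986, -0.165, 0.001], [-0.165, 0.986, -0.0], [-0.001, -0.0, -1.0]]
force: [-0.5, -0.2, 6.1]
finger_gap: 0.714
grip_force: 66.5
```

```bash
python3 - <<'E'
from lev import *
rep('wrist',-12)
E
```

```text
wrist [-0.49 -0.21  6.06] [ 66.92 -12.17 128.81]
mine (3, 9) 1959 z [159.76 160.31 160.72 161.11] y [-36.38  12.43]
mine (12, 30) 1218 z [158.84 159.81 160.38 160.82] y [-44.17  17.86]
mine (30, 50) 820 z [156.48 159.02 159.65 160.08] y [-44.23  17.95]
mine (80, 99) 441 z [155.78 157.99 158.49 158.95] y [-43.7   17.77]
hung (3, 9) 658 z [159.82 160.24 160.66 160.97] y [-120.6  -100.37]
hung (12, 30) 743 z [155.14 158.31 159.99 160.59] y [-97.49 -93.22]
hung (30, 50) 714 z [155.06 157.88 159.93 160.61] y [-97.04 -93.28]
hung (80, 99) 51 z [152.78 154.9  160.25 160.58] y [-153.84  -94.31]
```

{"method": "move_arm", "body": {
  "targets": "0 0 0 0 0 0;0 0 0 0 0 0;0 0 0 0 0 0",
  "claw": 0.76,
  "grip_force": 20
}}

```text
clock: 17.88
tcp_pos: [524.2, -13.5, 128.3]
tcp_rot: [[-0.986, -0.165, -0.0], [-0.165, 0.986, -0.0], [0.0, 0.0, -1.0]]
force: [0.1, -0.2, -0.5]
finger_gap: 0.758
grip_force: 0.0
```

```bash
python3 - <<'E'
from lev import *
rep('wrist',-12)
E
```

```text
wrist [ 0.08 -0.17 -0.54] [ 66.47 -12.1  128.3 ]
mine (3, 9) 1848 z [159.75 160.34 160.77 161.18] y [-36.52  12.5 ]
mine (12, 30) 1322 z [159.03 159.83 160.36 160.78] y [-44.21  17.9 ]
mine (30, 50) 811 z [156.61 158.81 159.4  159.82] y [-44.24  17.87]
mine (80, 99) 457 z [155.99 157.37 157.81 158.22] y [-44.02  17.59]
hung (3, 9) 653 z [159.8  160.25 160.68 161.06] y [-120.45 -100.22]
hung (12, 30) 782 z [155.45 158.49 160.19 160.61] y [-117.9   -93.12]
hung (30, 50) 729 z [155.02 157.86 159.84 160.52] y [-96.91 -93.3 ]
hung (80, 99) 13 z [152.24 152.34 152.6  152.76] y [-154.61 -152.29]
```

It hangs on the row, with the nose settled by about 0.6 mm. Next I open fully, retreat up, close, and come down beside its far side.

{"method": "move_arm", "body": {
  "targets": "0 0 0 0 0 0;0 0 0 0 0 0;0 0 -0.1 0 0 0;0 0 -0.2 0 0 0;0 0 -0.4 0 0 0;0 0 -0.6 0 0 0;0 0 -0.6 0 0 0;0 0 -0.1 0 0 0",
  "claw": 1
}}

```text
clock: 18.92
tcp_pos: [525.5, -13.5, 251.9]
tcp_rot: [[-0.986, -0.165, 0.006], [-0.165, 0.986, 0.0], [-0.005, -0.001, -1.0]]
force: [-0.0, 0.4, -0.6]
finger_gap: 1.001
grip_force: 0.0
```

{"method": "move_arm", "body": {
  "targets": "0.2 0.4 0 0 0 0;0.3 0.4 0 0 0 0;0.17 0.15 0 0 0 0;0 0 0 0 0 0;0 0 0 0 0 0;0 0 0 0 0 0",
  "claw": 0
}}

```text
clock: 19.68
tcp_pos: [475.8, 35.3, 248.4]
tcp_rot: [[-0.986, -0.164, 0.0], [-0.164, 0.986, -0.0], [-0.0, -0.0, -1.0]]
force: [-0.3, 0.1, 0.8]
finger_gap: 0.004
grip_force: 0.0
```

```bash
python3 - <<'E'
from lev import *
rep('wrist',-13); snap('wrist','w4.png')
E
```

```text
wrist [-0.31  0.14  0.79] [ 26.91  44.13 248.39]
mine (3, 9) 313 z [159.84 160.39 160.79 161.23] y [-37.03  11.14]
mine (12, 30) 260 z [158.63 159.63 160.22 160.71] y [-43.63  18.16]
mine (30, 50) 169 z [156.09 158.44 159.05 159.63] y [-43.69  18.17]
mine (80, 99) 82 z [155.58 157.04 157.6  158.29] y [-43.89 -29.85]
hung (3, 9) 255 z [159.83 160.23 160.61 161.11] y [-148.23 -100.53]
hung (12, 30) 353 z [155.08 158.28 159.88 160.41] y [-155.97  -93.47]
hung (30, 50) 344 z [155.38 158.11 159.85 160.36] y [-156.19  -93.44]
hung (80, 99) 265 z [154.7  157.24 159.65 160.23] y [-155.81  -93.58]
```

View pics/w4.png

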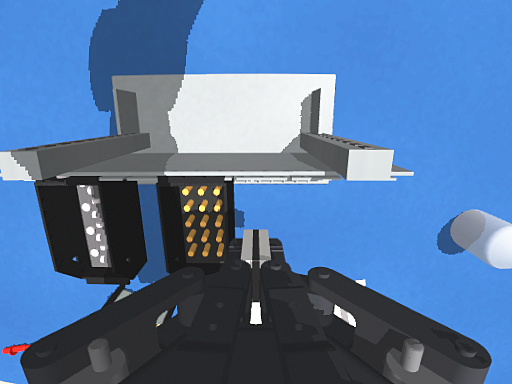

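Picture: closed fingers at (256,245), clear beside my bin (200,225); hung bin at (92,225). Going down beside it and pushing in -y.

{"method": "move_arm", "body": {
  "targets": "0 0 0.3 0 0 0;0 0 0.5 0 0 0;0 0 0.5 0 0 0;0 0 0.3 0 0 0;0 0 0.17 0 0 0;0 -0.05 0 0 0 0;0 -0.05 0 0 0 0;0 0 0 0 0 0"
}}

```text
clock: 20.78
tcp_pos: [476.7, 29.7, 143.0]
tcp_rot: [[-0.986, -0.164, 0.001], [-0.164, 0.986, -0.0], [-0.001, -0.0, -1.0]]
force: [-0.6, -0.2, 0.2]
finger_gap: 0.0
grip_force: 0.0
```

{"method": "move_arm", "body": {
  "targets": "0 -0.02 0 0 0 0;0 -0.02 0 0 0 0;0 -0.02 0 0 0 0;0 -0.02 0 0 0 0;0 -0.02 0 0 0 0"
}}

```text
clock: 21.4
tcp_pos: [477.2, 24.1, 142.3]
tcp_rot: [[-0.986, -0.165, -0.0], [-0.165, 0.986, -0.0], [0.0, -0.0, -1.0]]
force: [-0.1, -0.8, -0.2]
finger_gap: 0.002
grip_force: 0.0
```

{"method": "move_arm", "body": {
  "targets": "0 -0.02 0 0 0 0;0 -0.02 0 0 0 0;0 -0.02 0 0 0 0;0 -0.02 0 0 0 0;0 -0.02 0 0 0 0"
}}

```text
clock: 22.02
tcp_pos: [478.1, 18.3, 142.3]
tcp_rot: [[-0.986, -0.165, -0.0], [-0.165, 0.986, 0.0], [0.0, 0.0, -1.0]]
force: [-0.7, 2.8, 0.7]
finger_gap: -0.001
grip_force: 1.1
```

{"method": "move_arm", "body": {
  "targets": "0 -0.03 0 0 0 0;0 -0.04 0 0 0 0;0 -0.04 0 0 0 0;0 -0.04 0 0 0 0;0 -0.04 0 0 0 0;0 -0.04 0 0 0 0;0 -0.04 0 0 0 0;0 -0.03 0 0 0 0"
}}

```text
clock: 23.02
tcp_pos: [481.2, 0.4, 142.3]
tcp_rot: [[-0.986, -0.165, 0.0], [-0.165, 0.986, -0.0], [-0.0, -0.0, -1.0]]
force: [-0.1, 2.6, 0.3]
finger_gap: -0.0
grip_force: 1.1
```

```bash
python3 - <<'E'
from lev import *
s,Q,uv,p=lev('wrist'); print(s['force'],(np.array(s['tcp_pos'])-[456.6,-12.7,0])@rz(np.radians(9.6)))
for lo,hi in [(12,30),(30,50),(50,70),(70,99)]:
    k=Q[(Q[:,2]>154)&(Q[:,2]<165)&(Q[:,1]<10)&(Q[:,1]>-200)&(Q[:,0]>lo)&(Q[:,0]<hi)]
    y=np.sort(k[:,1]); g=np.nonzero(np.diff(y)>4)[0]; print((lo,hi),len(k),[(y[a].round(1),y[b].round(1)) for a,b in zip(np.r_[0,g+1],np.r_[g,len(y)-1])])
E
```

```text
[-0.08  2.58  0.31] [ 26.4    8.78 142.32]
(12, 30) 1481 [(np.float64(-121.2), np.float64(-92.9)), (np.float64(-68.8), np.float64(10.0))]
(30, 50) 707 [(np.float64(-97.8), np.float64(-93.3)), (np.float64(-68.2), np.float64(-64.8))]
(50, 70) 290 [(np.float64(-97.5), np.float64(-93.5)), (np.float64(-68.0), np.float64(-65.5))]
(70, 99) 93 [(np.float64(-155.6), np.float64(-152.4))]
```

{"method": "move_arm", "body": {
  "targets": "0 -0.03 0 0 0 0;0 -0.05 0 0 0 0;0 -0.05 0 0 0 0;0 -0.05 0 0 0 0;0 -0.05 0 0 0 0;0 -0.05 0 0 0 0;0 -0.04 0 0 0 0;0 -0.03 0 0 0 0"
}}

```text
clock: 24.08
tcp_pos: [484.6, -20.4, 142.3]
tcp_rot: [[-0.986, -0.165, -0.0], [-0.165, 0.986, -0.0], [0.0, -0.0, -1.0]]
force: [-0.1, 2.3, 0.8]
finger_gap: 0.002
grip_force: 1.0
```

{"method": "move_arm", "body": {
  "targets": "0 -0.01 0 0 0 0;0 -0.01 0 0 0 0;0 0 0 0 0 0"
}}

```text
clock: 24.45
tcp_pos: [484.8, -21.4, 142.3]
tcp_rot: [[-0.986, -0.165, -0.0], [-0.165, 0.986, -0.0], [0.0, -0.0, -1.0]]
force: [-0.6, 1.8, 0.6]
finger_gap: -0.001
grip_force: 0.9
```

```bash
cat > gap.py <<'E'
from lev import *
s,Q,uv,p=lev('wrist'); print(s['force'],(np.array(s['tcp_pos'])-[456.6,-12.7,0])@rz(np.radians(9.6)))
for lo,hi in [(30,50),(50,70),(70,99)]:
    k=Q[(Q[:,2]>154)&(Q[:,2]<165)&(Q[:,1]<-20)&(Q[:,1]>-200)&(Q[:,0]>lo)&(Q[:,0]<hi)]
    y=np.sort(k[:,1]); g=np.nonzero(np.diff(y)>1)[0]; print((lo,hi),len(k),[(float(y[a].round(1)),float(y[b].round(1))) for a,b in zip(np.r_[0,g+1],np.r_[g,len(y)-1])])
E
python3 gap.py
```

```text
[-0.55  1.81  0.56] [ 26.32 -13.24 142.33]
(30, 50) 1066 [(-156.9, -151.9), (-97.3, -92.9), (-90.2, -86.7)]
(50, 70) 483 [(-157.5, -152.2), (-96.8, -93.7), (-89.3, -89.3), (-87.9, -87.0)]
(70, 99) 325 [(-157.4, -152.3), (-151.3, -151.3)]
```

{"method": "move_arm", "body": {
  "targets": "0 -0.012 0 0 0 0;0 -0.012 0 0 0 0;0 0 0 0 0 0;0 0 0 0 0 0"
}}

```text
clock: 25.0
tcp_pos: [485.0, -22.9, 142.3]
tcp_rot: [[-0.986, -0.165, -0.0], [-0.165, 0.986, -0.0], [0.0, -0.0, -1.0]]
force: [-0.8, 1.8, 0.3]
finger_gap: 0.0
grip_force: 0.8
```

{"method": "move_arm", "body": {
  "targets": "0 -0.01 0 0 0 0;0 0 0 0 0 0;0 0 0 0 0 0"
}}

```text
clock: 25.38
tcp_pos: [485.1, -23.4, 142.3]
tcp_rot: [[-0.986, -0.165, -0.0], [-0.165, 0.986, -0.0], [0.0, -0.0, -1.0]]
force: [-0.1, 1.8, -0.8]
finger_gap: 0.002
grip_force: 0.9
```

{"method": "move_arm", "body": {
  "targets": "0 -0.01 0 0 0 0;0 0 0 0 0 0;0 0 0 0 0 0"
}}

```text
clock: 25.75
tcp_pos: [485.2, -24.0, 142.3]
tcp_rot: [[-0.986, -0.165, -0.0], [-0.165, 0.986, -0.0], [0.0, -0.0, -1.0]]
force: [-0.3, 2.7, -0.0]
finger_gap: 0.001
grip_force: 0.9
```

{"method": "move_arm", "body": {
  "targets": "0 -0.008 0 0 0 0;0 0 0 0 0 0;0 0 0 0 0 0"
}}

```text
clock: 26.12
tcp_pos: [485.3, -24.5, 142.3]
tcp_rot: [[-0.986, -0.165, 0.0], [-0.165, 0.986, -0.0], [-0.0, -0.0, -1.0]]
force: [0.9, 1.5, 1.0]
finger_gap: 0.001
grip_force: 0.9
```

{"method": "move_arm", "body": {
  "targets": "0 -0.008 0 0 0 0;0 0 0 0 0 0;0 0 0 0 0 0"
}}

```text
clock: 26.5
tcp_pos: [485.4, -25.0, 142.3]
tcp_rot: [[-0.986, -0.165, -0.0], [-0.165, 0.986, -0.0], [0.0, -0.0, -1.0]]
force: [0.1, 2.9, 0.5]
finger_gap: 0.0
grip_force: 0.9
```

```bash
python3 gap.py
```

```text
[0.13 2.93 0.51] [ 26.32 -16.89 142.3 ]
(30, 50) 963 [(-157.5, -152.0), (-97.3, -90.3)]
(50, 70) 424 [(-157.1, -151.9), (-97.1, -93.9), (-92.9, -90.8)]
(70, 99) 270 [(-157.0, -152.4)]
```

{"method": "move_arm", "body": {
  "targets": "0 -0.006 0 0 0 0;0 0 0 0 0 0;0 0 0 0 0 0"
}}

```text
clock: 26.92
tcp_pos: [485.4, -25.3, 142.3]
tcp_rot: [[-0.986, -0.165, 0.0], [-0.165, 0.986, -0.0], [-0.0, -0.0, -1.0]]
force: [0.1, 2.0, -0.0]
finger_gap: 0.004
grip_force: 1.0
```

{"method": "move_arm", "body": {
  "targets": "0 -0.006 0 0 0 0;0 0 0 0 0 0;0 0 0 0 0 0"
}}

```text
clock: 27.3
tcp_pos: [485.5, -25.6, 142.3]
tcp_rot: [[-0.986, -0.165, 0.0], [-0.165, 0.986, -0.0], [-0.0, -0.0, -1.0]]
force: [0.8, 2.5, 0.1]
finger_gap: -0.0
grip_force: 1.0
```

{"method": "move_arm", "body": {
  "targets": "0 -0.006 0 0 0 0;0 0 0 0 0 0;0 0 0 0 0 0"
}}

```text
clock: 27.68
tcp_pos: [485.5, -25.8, 142.3]
tcp_rot: [[-0.986, -0.165, -0.0], [-0.165, 0.986, 0.0], [0.0, 0.0, -1.0]]
force: [-0.3, 2.8, 1.4]
finger_gap: -0.002
grip_force: 1.7
```

{"method": "move_arm", "body": {
  "targets": "0 -0.006 0 0 0 0;0 0 0 0 0 0;0 0 0 0 0 0"
}}

```text
clock: 28.05
tcp_pos: [485.5, -25.8, 142.3]
tcp_rot: [[-0.986, -0.166, -0.0], [-0.166, 0.986, 0.001], [0.0, 0.001, -1.0]]
force: [-0.7, 4.8, 1.0]
finger_gap: 0.001
grip_force: 2.6
```

```bash
python3 gap.py
```

```text
[-0.7   4.82  1.04] [ 26.32 -17.75 142.31]
(30, 50) 936 [(-156.9, -152.1), (-97.1, -90.6)]
(50, 70) 412 [(-157.3, -152.0), (-96.8, -94.6), (-92.1, -91.8)]
(70, 99) 270 [(-157.2, -152.2)]
```

The TCP stopped and the force climbed to 4.8 N, so the bins are in contact and the hung one hasn't moved. Backing off and checking.

{"method": "move_arm", "body": {
  "targets": "0 0.05 0 0 0 0;0 0.2 0 0 0 0;0 0.2 0 0 0 0;0 0 -0.5 0 0 0;0 0 -0.8 0 0 0;0 0 -0.8 0 0 0;0.3 0.2 0 0 0 0;0 0 0 0 0 0"
}}

```text
clock: 29.1
tcp_pos: [460.5, 10.3, 268.8]
tcp_rot: [[-0.986, -0.167, 0.001], [-0.167, 0.986, 0.0], [-0.001, -0.0, -1.0]]
force: [0.2, -0.3, 0.3]
finger_gap: 0.002
grip_force: 0.0
```

```bash
python3 - <<'E'
from lev import *
rep('wrist',-63); import gap
snap('wrist','w5.png'); cv2.imwrite('pics/w5c.png',cv2.resize(cv2.imread('pics/w5.png')[130:320,20:300],None,fx=2.7,fy=2.7))
E
```

```text
wrist [ 0.16 -0.25  0.32] [  7.69  22.06 268.85]
mine (3, 9) 200 z [159.32 159.66 160.13 160.57] y [-86.87 -38.2 ]
mine (12, 30) 293 z [158.12 159.16 159.73 160.09] y [-97.19 -32.52]
mine (30, 50) 227 z [156.71 158.52 159.19 159.71] y [-97.42 -32.58]
mine (80, 99) 180 z [156.32 157.25 158.67 159.8 ] y [-97.91 -32.83]
hung (3, 9) 82 z [159.44 159.78 160.33 160.88] y [-131.46 -100.68]
hung (12, 30) 271 z [156.29 158.81 159.71 160.2 ] y [-156.62  -91.35]
hung (30, 50) 277 z [156.25 158.62 159.48 160.05] y [-156.74  -91.65]
hung (80, 99) 230 z [156.3  158.06 159.43 160.11] y [-156.27  -91.88]
[ 0.7   0.03 -0.43] [  8.18  21.42 268.42]
(30, 50) 311 [(-156.4, -152.6), (-97.5, -91.4), (-35.2, -32.3)]
(50, 70) 282 [(-157.6, -152.8), (-97.2, -91.3), (-35.3, -32.4)]
(70, 99) 373 [(-156.8, -152.7), (-97.5, -91.5), (-35.2, -32.5)]
```

View pics/w5c.png

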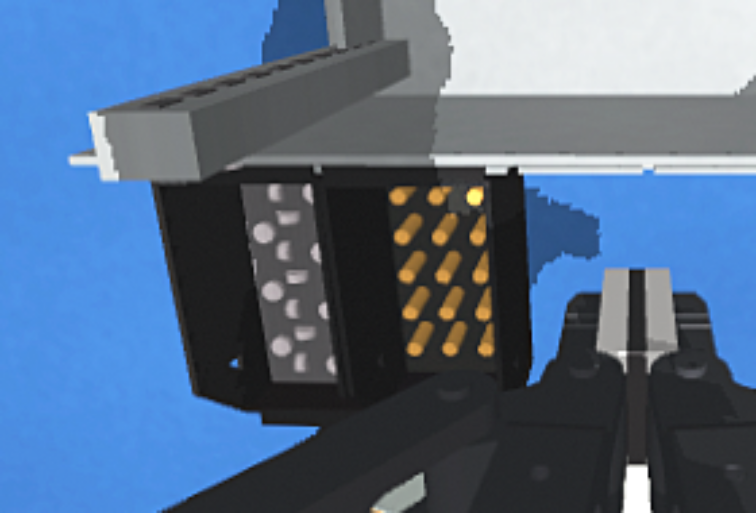

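The crop shows the bins side by side with no gap at x≈335. My bin's outer wall is at y = -32.4 front and rear (nominal -32), and the hung bin is still at -156 to -94. The arm is clear, so I'm handing in.

```bash
python3 -c "
from cell import job; print(job.finish_job())"
```

```text
the job is handed in; nothing more can be done
None
```

The loose bin now hangs from the upper row, lip fully caught and about 2° nose-down, snug against the other bin, which did not move; the job is handed in at about 29 s, but no verdict was returned.

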